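# Stack up the sensor unit in the green nest

## Task

Dry-assemble the sensor unit as an upright stack in the green nest, adding one part at a time from the bottom: first the pocketed housing in the middle of the nest, then the yellow spacer ring, then the blue-marked housing, and last the black dust cap with its knob up. Centre each part on the one below and let go of the finished stack; leave the red ring and the V-block standing where they are.

Things in the scene. Friction and masses are not known exactly. Their poses are not given: they have to be found in the camera images.
- pocket_housing_mid (a point): Pocketed housing: plain turned aluminium cylinder, 46 mm diameter, 38 mm high, with open pockets and bosses in its upper face and no colour mark. Origin at its centre, half-way up; z up along its axis; it is round, so its yaw does not matter. Loose, stands upright on the table at the start.
- yellow_ring_mid (a point): Yellow plastic spacer ring, 46 mm outer and 28 mm inner diameter, 20 mm high. Origin at its centre, half-way up; z up along its axis; it is round, so its yaw does not matter. Loose, stands upright on the table at the start.
- blue_housing_mid (a point): Blue-marked housing: turned aluminium cylinder, 46 mm diameter, 36 mm high, with a flat upper face that carries a painted blue ring, and a blue band round its side. Origin at its centre, half-way up; z up along its axis; it is round, so its yaw does not matter. Loose, stands upright on the table at the start.
- black_cap_mid (a point): Black plastic dust cap, 32 mm high: a disc of 46 mm diameter and 8 mm thickness, with a round knob of 20 mm diameter (22 mm at its very top) standing on its middle from 9 to 32 mm above its underside; hold it by the knob, from above. Origin on the axis, 16 mm above the underside (half-way up, inside the knob); z up. Loose, stands knob up on the table at the start.
- red_ring_mid (a point): Red plastic spacer ring, a spare of the same size as the yellow one (46 mm outer diameter, 20 mm high). It belongs to another job and stays where it is. Origin at its centre, half-way up. Loose.
- v_block_mid (a point): Steel V-block, 33 x 40 x 34 mm, V upward. It stays where it is. Origin at its centre, half-way up (17 mm). Loose.
- green_nest_floor (a point): Green assembly nest, where the stack is built: a green round cup on a dark steel foot of 94 mm diameter, fixed to the table. The cup has a flat floor 8 mm above the table, 66 mm across, inside a rim that is 5 mm thick and rises 4 mm over the floor (12 mm over the table). Origin at the centre of the floor, on its surface; z up.
- grey_nest_floor (a point): Grey assembly nest, the same shape as the green one but grey; it stays empty. Fixed to the table. Origin at the centre of its floor, 8 mm above the table. Note the fixed monitor screen over the back of the table: its face crosses x = 0.72 m from y = -0.37 to 0.23 m, and its lower edge is 0.21 m above the table, so swing the arm sideways well short of it.

How it is judged:
By the outcome, as a careful person would: the job done as asked, in the order asked, and still so for the second after the job is handed in, with the robot touching nothing.
It also fails if it takes over 93 s, if anything falls off the work surface, if the arm or the gripper's body presses on something with over 40 N, if the wrist force passes 120 N, or if a joint passes its speed limit or range.

## Robot

A 6-joint arm with a two-finger parallel gripper is mounted at the origin on a cart in front of the work surface, level with it; the furniture and walls round the work are solid. World frame = base frame: x ahead of the robot, y to its left, z up, the work surface at z = 0. Lengths are in m, angles in rad, forces in N, time in s.
With the tool pointing down it reaches from about 0.325 to 0.775 m from the base axis. Payload 9.3 kg.
Tool frame: the origin (TCP) lies midway between the tips of the shut fingers; the grasp point (between the pads) lies 19 mm behind it (bot.hold_point_z is the z of the grasp point in the tool frame, in m); z points along the fingers, y is the line along which they close (so a half turn about z gives the same grasp; the last joint's range is limited). The gripper opens to 85 mm and grips with 20 to 120 N. Pads are 22 mm wide; open, the fingers measure 114 mm over their backs; the gripper's body (76 mm by 85 mm) begins 54 mm behind the grasp point. The pads swing forward as they close: fully open they stand 13 mm farther back than shut.
Start: joints at [1.065, 0.259, 0.021, 1.334, 0, 1.418], TCP at [0.19, 0.516, 0.231] pointing down, gripper open.
Joint ranges: [-3.04, 3.04], [-0.91, 1.82], [-1.04, 1.36], [-1.92, 1.95], [-1.52, 1.45], [-3.14, 3.14]. Speed limits (rad/s): [2.22, 2.22, 2.79, 3.14, 3.14, 3.14].

## Interface

Orientations are given as a 3x3 rotation matrix whose columns are the frame's x, y, z axes.
In Python, from bench import bot gives the robot as it stands. Calls block until the motion is done:
- bot.reach(position, orientation): joint-space move of the TCP to a pose.
- bot.servo_line(position, ori=None, vel=0.15, max_force=None): straight line of the TCP; ori=None keeps the orientation; vel is the mean speed in m/s. With max_force (N) it stops when the force on the tool has changed by that much, and returns True; else False.
- bot.movej(angles): joint-space move.
- bot.command_gripper(opening): finger opening in m; the grip force is fixed at half the most; returns when the fingers have stopped.
- bot.hold(seconds).
- bot.ik(position, orientation): joint angles nearest the present ones, or None.
- bot.sense(): the state.
- bot.snapshot(name): name is "scene" or "top"; returns (picture, depth): 400x640x3 uint8, blue, green, red; 400x640 float32, m along the optical axis (not along the pixel's ray), 0 where there is no reading.
- bot.camera_params(name): a dict with "mtx" (3x3 intrinsics, pixels), "k1" (the pictures are not rectified: a ray, as slopes to the right and down, at radius r is drawn at 1 + k1 r^2 times it, then the intrinsics apply), "xyz" and "orientation" of the camera in the world. Camera axes: x right, y up, looking along -z (the intrinsics and any distortion apply to the point x, -y, -z); pixel columns grow to the right and rows downward; lengths in m; the calibration is good to about 2 mm. A picture is of the moment at which its call begins. camera_params takes no time and is no camera call.
A pose or a line that the arm cannot do raises bot.MotionError and nothing moves.
- bot.sign_off(): hands the job in; it is judged then, once.
The state is a dict: "time_s": time; "joint_pos": joint angles; "joint_vel": joint speeds; "effort": joint torques, N m; "position": TCP position; "orientation": TCP orientation; "ft_force": force on the tool from outside, world axes, zero at the start; "torque": the same for the moment, N m; "grip_width": finger opening in m; "grip_force": force on a finger pad.
Only numpy, scipy, OpenCV 4.12 (cv2) and the standard library are available. Lean on these libraries where they do the work, as an engineer would, in place of code of your own. Each camera call takes 0.05 s, during which the arm holds its last target. There are 200 camera calls.

## Working session

There is one attempt and no reset: what is moved stays moved. The work goes in short steps, each a Python script; the robot and the scene stay as the last script left them, time stands still between calls to the robot, and variables do not carry over. Pictures are saved under pics/ and viewed, at most 14 in all, crops included, and the job is handed in when it is done.

```bash
ls; mkdir -p pics
python3 - <<'E'
from bench import bot
import cv2, numpy as np
for n in("scene","top"):
    p,d=bot.snapshot(n); cv2.imwrite(f"pics/{n}0.png",p); np.save(f"pics/{n}0.npy",d); c=bot.camera_params(n); print(n,c)
print(bot.hold_point_z, bot.sense()["time_s"])
E
```

```text
pics
scene {'mtx': array([[432.99446309,   0.        , 313.88592662],
       [  0.        , 432.99446309, 201.81212018],
       [  0.        ,   0.        ,   1.        ]]), 'k1': 0.025817666818063773, 'xyz': array([ 0.12335067, -0.46223346,  0.72692363]), 'orientation': array([[ 0.79140374,  0.45011045, -0.41361902],
       [-0.61122874,  0.59253952, -0.5246869 ],
       [ 0.00891855,  0.66805501,  0.74405844]])}
top {'mtx': array([[405.79734496,   0.        , 319.19412391],
       [  0.        , 405.79734496, 202.28995729],
       [  0.        ,   0.        ,   1.        ]]), 'k1': -0.09097620468823171, 'xyz': array([0.35763369, 0.01524105, 0.93599071]), 'orientation': array([[ 0.02299519,  0.98167679, -0.18916107],
       [-0.99915004,  0.02904149,  0.02925397],
       [ 0.03421146,  0.18832759,  0.98151021]])}
-0.0187 0.1
```

View pics/scene0.png

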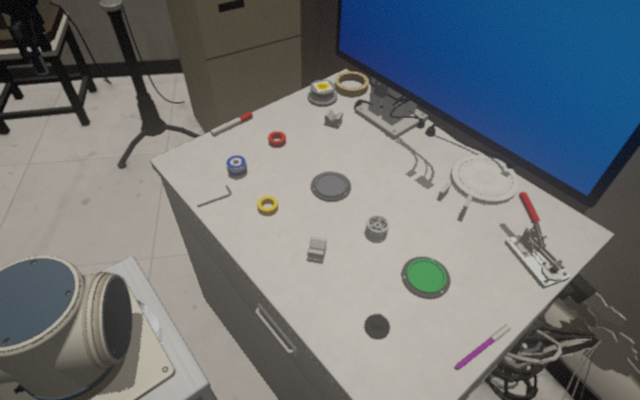

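View pics/top0.png

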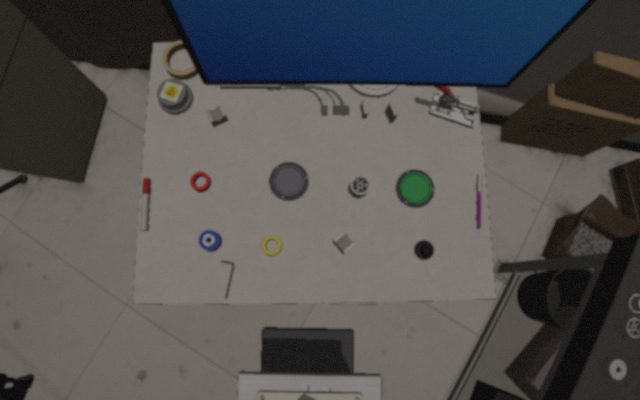

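The scene view shows the pocketed housing at (376,228), yellow ring (268,205), blue housing (236,165), cap (377,326) and green nest (426,276). In the top view they are at (359,187), (272,245), (210,240), (424,250) and (415,188). The V-block sits at (344,242) and the red ring at (200,182) in the top view.

```bash
cat > h.py <<'E'
import cv2, numpy as np
from bench import bot
def rays(n,uv):
    c=bot.camera_params(n); K=c["mtx"]; uv=np.asarray(uv,float).reshape(-1,2)
    q=cv2.undistortPoints(uv.reshape(-1,1,2),K,np.array([c["k1"],0,0,0,0.]),).reshape(-1,2)
    return c["xyz"], np.c_[q[:,0],-q[:,1],-np.ones(len(q))]@c["orientation"].T
def onz(n,uv,z):
    o,r=rays(n,uv); return o+r*((z-o[2])/r[:,2])[:,None]
def cloud(n,d,box):
    u0,v0,u1,v1=box; v,u=np.mgrid[v0:v1,u0:u1]; uv=np.c_[u.ravel(),v.ravel()]
    o,r=rays(n,uv); return uv,o+r*d[v0:v1,u0:u1].reshape(-1,1)
E
python3 - <<'E'
from h import *
P={n:cv2.imread(f"pics/{n}0.png") for n in("scene","top")}; D={n:np.load(f"pics/{n}0.npy") for n in P}
obj={"pocket":((376,228),(359,187),.038),"yellow":((268,205),(272,245),.02),"blue":((236,165),(210,240),.036),"cap":((377,326),(424,250),.02),"green":((426,276),(415,188),.012),"vblk":((317,249),(344,242),.034),"red":((277,139),(200,182),.02),"grey":((330,186),(289,181),.012)}
for k,(s,t,h) in obj.items():
  for n,(u,v) in(("scene",s),("top",t)):
    R=34 if k in("green","grey") else 18
    b=(u-R,v-R,u+R,v+R)
    uv,X=cloud(n,D[n],b); px=P[n][b[1]:b[3],b[0]:b[2]].reshape(-1,3).astype(int)
    hsv=cv2.cvtColor(P[n][b[1]:b[3],b[0]:b[2]],cv2.COLOR_BGR2HSV).reshape(-1,3).astype(int)
    fl=X[X[:,2]<.006]
    m={"green":(hsv[:,1]>120)&(abs(hsv[:,0]-60)<25),"yellow":(hsv[:,1]>100)&(abs(hsv[:,0]-27)<10),"red":(hsv[:,1]>110)&((hsv[:,0]<10)|(hsv[:,0]>170)),"blue":(hsv[:,1]>90)&(abs(hsv[:,0]-112)<15),"cap":hsv[:,2]<50}.get(k)
    o=""
    if m is not None and m.sum()>5:
        (cu,cv),_,_=cv2.minAreaRect(cv2.convexHull(uv[m].astype(np.float32)))
        zz={"cap":.01}.get(k,h); o=f"colour uv {cu:.1f},{cv:.1f} -> {onz(n,[[cu,cv]],zz)[0].round(4)} n={m.sum()}"
    tp=X[X[:,2]>h-.008] if h>.012 else X[X[:,2]>.004]
    dd="" if len(tp)<5 else f"depth mean {tp.mean(0).round(4)} mid {((tp.max(0)+tp.min(0))/2).round(4)} span {np.ptp(tp,axis=0).round(3)} n={len(tp)}"
    print(k,n,"floor z",np.median(X[:,2]).round(4),o,"|",dd)
cv2.imwrite("pics/crop0.png",np.hstack([cv2.resize(P["top"][160:270,320:450],None,fx=3,fy=3),cv2.resize(P["top"][160:270,190:300],None,fx=3,fy=3)]))
E
```

```text
pocket scene floor z 0.0027  | depth mean [ 0.557  -0.1144  0.06  ] mid [ 0.36   -0.2709  0.3785] span [0.473 0.383 0.697] n=284
pocket top floor z 0.0015  | depth mean [ 0.5695 -0.102   0.0577] mid [ 0.4778 -0.0559  0.483 ] span [0.24  0.142 0.906] n=204
yellow scene floor z 0.0022 colour uv 267.0,204.5 -> [0.4302 0.0918 0.02  ] n=218 | depth mean [0.4277 0.0875 0.028 ] mid [ 0.289  -0.1716  0.3695] span [0.331 0.581 0.715] n=246
yellow top floor z 0.0007 colour uv 271.3,244.8 -> [0.4337 0.0936 0.02  ] n=184 | depth mean [0.4306 0.091  0.0452] mid [0.4068 0.0651 0.474 ] span [0.098 0.1   0.924] n=216
blue scene floor z 0.0026 colour uv 235.5,161.5 -> [0.4391 0.2356 0.036 ] n=74 | depth mean [0.431  0.2184 0.0493] mid [ 0.2918 -0.1026  0.3777] span [0.337 0.719 0.699] n=267
blue top floor z 0.0013 colour uv 208.5,240.0 -> [0.4388 0.2318 0.036 ] n=160 | depth mean [0.4383 0.2291 0.0479] mid [0.4095 0.1346 0.4823] span [0.104 0.239 0.907] n=307
cap scene floor z 0.0015  | depth mean [ 0.4279 -0.2598  0.0328] mid [ 0.2829 -0.3547  0.3696] span [0.319 0.215 0.715] n=166
cap top floor z 0
[... 673 characters left out ...]
 0.0008  | depth mean [ 0.4403 -0.0669  0.0593] mid [ 0.4126 -0.0393  0.4811] span [0.11  0.109 0.91 ] n=198
red scene floor z 0.0023 colour uv 276.5,137.5 -> [0.5746 0.2662 0.02  ] n=119 | depth mean [0.5543 0.2341 0.0511] mid [ 0.3602 -0.0843  0.3695] span [0.474 0.756 0.715] n=180
red top floor z 0.0009 colour uv 200.0,181.0 -> [0.5762 0.2655 0.02  ] n=191 | depth mean [0.5739 0.2633 0.0328] mid [0.4791 0.1524 0.4741] span [0.243 0.274 0.924] n=210
grey scene floor z 0.0021  | depth mean [0.577  0.0541 0.0209] mid [ 0.4209 -0.1293  0.3655] span [0.595 0.666 0.723] n=1094
grey top floor z 0.0013  | depth mean [0.5811 0.0589 0.0277] mid [0.514  0.0604 0.47  ] span [0.313 0.159 0.932] n=1252
```

View pics/crop0.png

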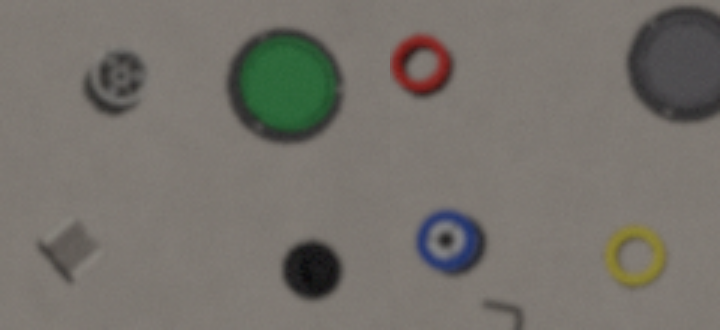

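The crop confirms each part: pocketed housing top face at about (361,185) in the original pixels, green nest (415,188), cap (424,250), all upright. The two cameras differ by about 3 mm, so I'll average them. I'll also grip each part twice, 90° apart, to centre it.

```bash
cat >> h.py <<'E'
def top_centre(n,d,uv,zlo,zhi,R=18):
    """centre of the smallest circle round the depth points between two heights"""
    u,v=uv; px,X=cloud(n,d,(u-R,v-R,u+R,v+R)); m=(X[:,2]>zlo)&(X[:,2]<zhi); X=X[m]
    c=np.median(X[:,:2],axis=0); X=X[np.hypot(*(X[:,:2]-c).T)<(.03 if R<30 else .055)]
    (cx,cy),r=cv2.minEnclosingCircle(X[:,:2].astype(np.float32)); return np.round([cx,cy,r,*X.mean(0)],4),len(X)
def down(yaw): 
    c,s=np.cos(yaw),np.sin(yaw); return np.array([[c,s,0],[s,-c,0],[0,0,-1.]])
E
python3 - <<'E'
from h import *
for n,l in (("scene",{"pocket":((376,223),.03,.045),"blue":((236,161),.028,.043),"yellow":((267,204),.012,.026),"cap":((377,326),.004,.04)}),("top",{"pocket":((359,187),.03,.045),"blue":((209,240),.028,.043),"yellow":((271,245),.012,.026),"cap":((424,250),.004,.04)})):
  d=np.load(f"pics/{n}0.npy")
  for k,(uv,a,b) in l.items(): print(n,k,*top_centre(n,d,uv,a,b))
print(bot.sense()["orientation"].round(3))
for p in((.57,-.102),(.432,.0927),(.438,.2335),(.43,-.256),(.577,-.241)):
  for y in(0,np.pi/2,-np.pi/2,np.pi/4,-np.pi/4,np.pi):
    for z in(.0,.2):
      q=bot.ik([*p,z],down(y)); print(p,round(y,2),z,None if q is None else np.round(q,2))
E
```

```text
scene pocket [ 0.5734 -0.1012  0.0241  0.5728 -0.1017  0.0357] 274
scene blue [0.4393 0.2334 0.0241 0.4368 0.2314 0.0363] 262
scene yellow [0.4327 0.0969 0.0244 0.4314 0.0943 0.0194] 243
scene cap [ 0.4314 -0.2563  0.0236  0.428  -0.2598  0.015 ] 504
top pocket [ 0.5749 -0.1046  0.0235  0.5748 -0.105   0.0357] 199
top blue [0.4394 0.2326 0.0227 0.4393 0.2319 0.0362] 303
top yellow [0.433  0.0933 0.0231 0.4327 0.0931 0.0197] 210
top cap [ 0.4314 -0.2563  0.0291  0.4319 -0.256   0.0151] 297
[[-0.938  0.346 -0.001]
 [ 0.346  0.938 -0.001]
 [ 0.    -0.001 -1.   ]]
(0.57, -0.102) 0 0.0 [-0.32  0.47 -0.29  0.81  0.    2.82]
(0.57, -0.102) 0 0.2 [-0.32  0.32  0.03  1.28  0.    2.82]
(0.57, -0.102) 1.57 0.0 [-0.32  0.47 -0.29  0.81  0.    1.25]
(0.57, -0.102) 1.57 0.2 [-0.32  0.32  0.03  1.28  0.    1.25]
(0.57, -0.102) -1.57 0.0 [-0.32  0.47 -0.29  0.81  0.   -1.89]
(0.57, -0.102) -1.57 0.2 [-0.32  0.32  0.03  1.28  0.   -1.89]
(0.57, -0.102) 0.79 0.0 [-0.32  0.47 -0.29  0.81  0.    2.03]
(0.57, -0.102) 0.79 0.2 [-0.32  0.32  0.03  1.28  0.    2.03]
(0.57, -0.102) -0.79 0.0 [-0.32  0.47 -0.
[... 2512 characters left out ...]
 2.61]
(0.577, -0.241) 0 0.2 [-0.53  0.4   0.15  1.32  0.    2.61]
(0.577, -0.241) 1.57 0.0 [-0.53  0.53 -0.17  0.87  0.    1.04]
(0.577, -0.241) 1.57 0.2 [-0.53  0.4   0.15  1.32  0.    1.04]
(0.577, -0.241) -1.57 0.0 [-0.53  0.53 -0.17  0.87  0.   -2.1 ]
(0.577, -0.241) -1.57 0.2 [-0.53  0.4   0.15  1.32  0.   -2.1 ]
(0.577, -0.241) 0.79 0.0 [-0.53  0.53 -0.17  0.87  0.    1.83]
(0.577, -0.241) 0.79 0.2 [-0.53  0.4   0.15  1.32  0.    1.83]
(0.577, -0.241) -0.79 0.0 [-0.53  0.53 -0.17  0.87  0.   -2.89]
(0.577, -0.241) -0.79 0.2 [-0.53  0.4   0.15  1.32  0.   -2.89]
(0.577, -0.241) 3.14 0.0 [-0.53  0.53 -0.17  0.87  0.   -0.53]
(0.577, -0.241) 3.14 0.2 [-0.53  0.4   0.15  1.32  0.   -0.53]
```

```bash
cat >> h.py <<'E'
A,B=down(np.pi/2),down(np.pi)
def pick(x,y,z,opening=.068,lift=.17,over=.10):
    bot.command_gripper(opening)
    bot.reach([x,y,over],A); bot.servo_line([x,y,z])
    bot.command_gripper(0); w1=bot.sense()["grip_width"]
    bot.command_gripper(opening); bot.reach([x,y,z],B)
    bot.command_gripper(0); s=bot.sense()
    print("widths",round(w1,4),round(s["grip_width"],4),"t",round(s["time_s"],1))
    bot.servo_line([x,y,lift],vel=.2)
def place(x,y,z,opening=.068,top=.2,above=.03):
    """z: TCP height when the part should touch"""
    bot.reach([x,y,z+above],B)
    bot.servo_line([x,y,z+.006],vel=.1)
    hit=bot.servo_line([x,y,z-.003],vel=.02,max_force=5); s=bot.sense()
    print("hit",hit,"z",s["position"].round(4),"want",z,"w",round(s["grip_width"],4))
    bot.command_gripper(opening); bot.servo_line([x,y,top],vel=.2); print("t",round(bot.sense()["time_s"],1))
N=(.5765,-.241)
E
python3 - <<'E'
from h import *
pick(.574,-.103,.010)
place(*N,.018,top=.15)
bot.command_gripper(.068); bot.reach([.432,.094,.12],A)
for n in("top","scene"):
    p,d=bot.snapshot(n); cv2.imwrite(f"pics/{n}1.png",p); np.save(f"pics/{n}1.npy",d)
    uv={"top":(415,188),"scene":(426,268)}[n]; print(n,"part",*top_centre(n,d,uv,.038,.052,R=20))
    u,v=uv; R=34; b=(u-R,v-R+8*(n=="scene"),u+R,v+R+8*(n=="scene")); q,X=cloud(n,d,b)
    m=(X[:,2]>.004)&(X[:,2]<.06); (c,r)=cv2.minEnclosingCircle(X[m][:,:2].astype(np.float32)); print("foot",np.round(c,4),round(r,4))
cv2.imwrite("pics/crop1.png",np.hstack([cv2.resize(cv2.imread("pics/top1.png")[150:230,370:460],None,fx=4,fy=4),cv2.resize(cv2.imread("pics/scene1.png")[235:315,380:470],None,fx=4,fy=4)]))
E
```

```text
widths 0.0445 0.0445 t 6.2
hit True z [ 0.577  -0.2411  0.0184] want 0.018 w 0.0446
t 9.9
top part [ 0.5771 -0.2416  0.0242  0.578  -0.2417  0.0437] 207
foot [ 0.5801 -0.2434] 0.1006
scene part [ 0.5773 -0.2406  0.0247  0.5773 -0.2408  0.0437] 351
foot [ 0.5925 -0.2366] 0.0952
```

View pics/crop1.png

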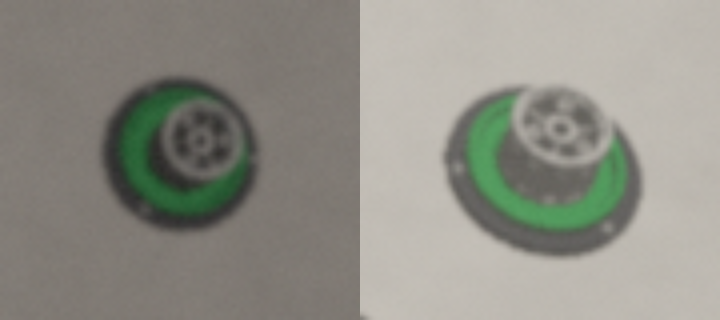

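The pocketed housing stands upright in the green nest, with its top face at about (420,185) in the top view and within about 2 mm of the nest centre. Next are the ring and the blue housing.

Run:
```python
from h import *
pick(.432,.094,.001)
place(*N,.047)
bot.reach([.45,.1,.2],B)
for n in("top","scene"):
    p,d=bot.snapshot(n); cv2.imwrite(f"pics/{n}2.png",p); np.save(f"pics/{n}2.npy",d)
    print(n,"ring",*top_centre(n,d,{"top":(418,186),"scene":(426,258)}[n],.059,.072,R=20))
cv2.imwrite("pics/crop2.png",np.hstack([cv2.resize(cv2.imread("pics/top2.png")[150:230,370:460],None,fx=4,fy=4),cv2.resize(cv2.imread("pics/scene2.png")[225:305,380:470],None,fx=4,fy=4)]))
```

```text
widths 0.0439 0.0441 t 15.8
hit True z [ 0.5769 -0.2412  0.0476] want 0.047 w 0.0438
t 20.2
top ring [ 0.5769 -0.2416  0.0236  0.5769 -0.2407  0.0658] 222
scene ring [ 0.5782 -0.2412  0.0244  0.5759 -0.2414  0.066 ] 350
```

View pics/crop2.png

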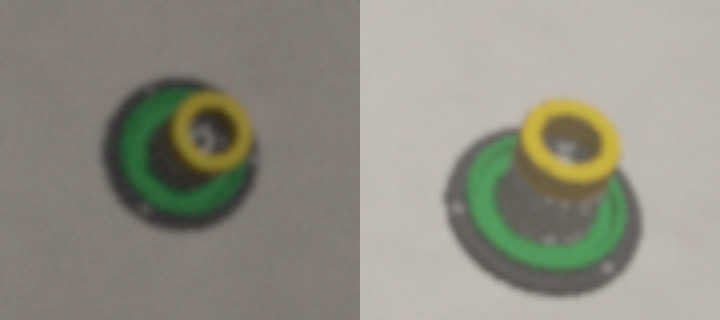

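The yellow ring sits flat and centred on the housing, at about (423,183) in the top view.

Run:
```python
from h import *
pick(.439,.233,.010)
place(*N,.076)
bot.reach([.431,-.256,.2],A)
bot.reach([.36,-.1,.2],A)
for n in("top","scene"):
    p,d=bot.snapshot(n); cv2.imwrite(f"pics/{n}3.png",p); np.save(f"pics/{n}3.npy",d)
    print(n,"blue",*top_centre(n,d,{"top":(421,184),"scene":(426,245)}[n],.094,.108,R=22))
    print(n,"cap",*top_centre(n,d,{"top":(424,250),"scene":(377,326)}[n],.004,.04))
cv2.imwrite("pics/crop3.png",np.hstack([cv2.resize(cv2.imread("pics/top3.png")[150:270,370:470],None,fx=4,fy=4),cv2.resize(cv2.imread("pics/scene3.png")[210:330,370:470],None,fx=4,fy=4)]))
```

```text
widths 0.0439 0.0447 t 26.7
hit True z [ 0.577  -0.2412  0.0764] want 0.076 w 0.0442
t 31.4
top blue [ 0.5777 -0.2418  0.024   0.5766 -0.2406  0.1021] 350
top cap [ 0.  0.  0. nan nan nan] 0
scene blue [ 0.5777 -0.2409  0.0239  0.5745 -0.2407  0.1024] 462
scene cap [ 0.4315 -0.2583  0.023   0.4279 -0.2599  0.0151] 505
  return _methods._mean(a, axis=axis, dtype=dtype,
  ret = um.true_divide(
h.py:16: RuntimeWarning: Mean of empty slice.
  (cx,cy),r=cv2.minEnclosingCircle(X[:,:2].astype(np.float32)); return np.round([cx,cy,r,*X.mean(0)],4),len(X)
```

View pics/crop3.png

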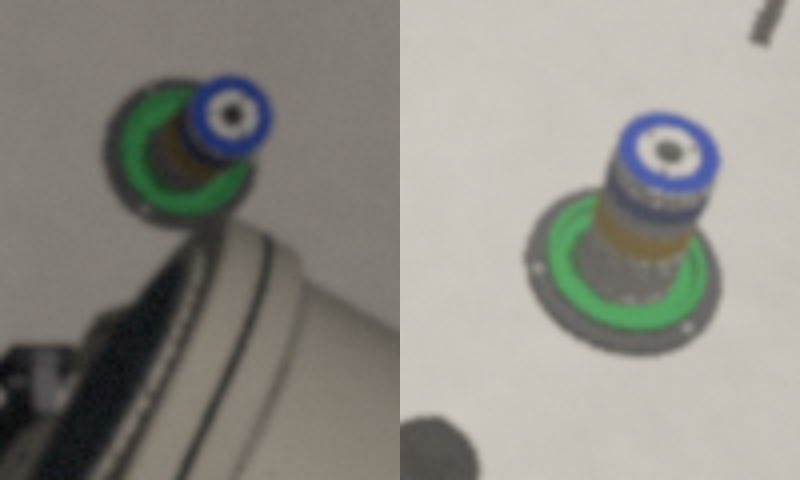

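The blue housing stands straight and centred on the ring, at about (428,179) in the top view. The cap hasn't moved. Next is the cap.

Run:
```python
from h import *
pick(.4315,-.2568,.012,opening=.045,lift=.2)
place(*N,.114,opening=.045,top=.22)
bot.reach([.42,.1,.22],B)
for n in("top","scene"):
    p,d=bot.snapshot(n); cv2.imwrite(f"pics/{n}4.png",p)
    print(n,"capdisc",*top_centre(n,d,{"top":(427,180),"scene":(426,235)}[n],.104,.116,R=22),"knob",*top_centre(n,d,{"top":(429,178),"scene":(426,230)}[n],.128,.14,R=22))
cv2.imwrite("pics/crop4.png",np.hstack([cv2.resize(cv2.imread("pics/top4.png")[140:230,370:470],None,fx=4,fy=4),cv2.resize(cv2.imread("pics/scene4.png")[220:310,370:470],None,fx=4,fy=4)]))
```

```text
widths 0.0184 0.018 t 37.8
hit True z [ 0.5769 -0.2413  0.1142] want 0.114 w 0.0181
t 41.4
top capdisc [ 0.5763 -0.2413  0.0235  0.5736 -0.2379  0.1105] 251 knob [ 0.5773 -0.242   0.0109  0.5771 -0.242   0.1341] 88
scene capdisc [ 0.5754 -0.2402  0.0227  0.5687 -0.2418  0.1113] 298 knob [ 0.5773 -0.2405  0.0113  0.576  -0.2409  0.1346] 123
```

View pics/crop4.png

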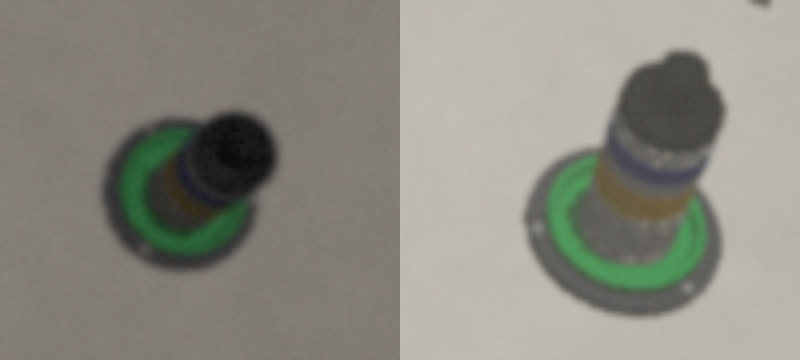

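View pics/scene4.png

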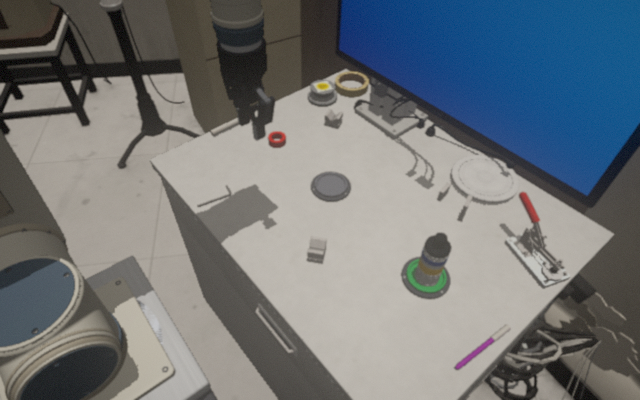

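The full stack stands upright in the green nest at about (435,262) in the scene view, cap knob up. The red ring (277,139), V-block (317,249) and grey nest are undisturbed, and the arm is clear.

```bash
python3 -c "
from bench import bot
print(bot.sign_off())"
```

```text
the job is handed in; nothing more can be done
None
```

The sensor unit is stacked upright in the green nest (pocketed housing, yellow ring, blue-marked housing, black cap knob up), with the parts centred on each other to about 1 mm in the camera views and the stack about 2 mm from the nest centre; the red ring and V-block were left alone, and I handed it in at about 42 s of the 93 s limit.

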